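Find the high spot of the grain mill's flywheel

TASK

The grain mill's flywheel runs out of round: slide the dial indicator up by its carriage knob until the plunger is pressed about half-way in against the rim, then turn the wheel at least one full turn by its wooden handle and watch the needle. The plunger must ride on the rim all the way round, never losing it and never driven to the end of its travel. Leave the wheel standing with its high spot (highest reading) under the plunger, let go, and do not touch the dial or disturb the other things.

Things in the scene. Friction and masses are not known exactly. Their poses are not given: they have to be found in the camera images.
- stand: Truing stand, a grey cast base 410 mm long, fixed to the worktop. It carries an upright spindle with the iron flywheel lying flat on it, and the indicator's straight slideway. Origin: on the spindle's axis at worktop level; z up; x points level from the spindle along the slideway. Plunger, dial and carriage knob all lie on this x line (y = 0); the carriage slides in -x towards the wheel.
- spindle (a point): The flywheel's axis, 95 mm above the worktop, over the stand's origin. The rim (230 mm across, 50 to 80 mm above the worktop) is round but sits 2 mm off this axis, to a side that differs each time and is not measured: its outer face lies 113 mm (low spot) to 117 mm (high spot, opposite) from the axis, like a sine once a turn. At the start the high spot is at least 30 degrees from the plunger.
- flywheel (a joint): How far the wheel is turned on its spindle, rad, positive anticlockwise from above, no stops; at 0 the handle stands on the stand's -x side, farthest from the indicator. Starts within 0.8 of 0. It does not tell where the high spot is. The bearing is stiff: about 1.5 N at the handle turns it, plus the plunger's rubbing, and it stays where it is left.
- handle_grip (a point): Grip of the upright wooden handle on the wheel, 135 mm above the worktop. The handle is round, 27 mm thick, and stands from 79 to 166 mm, 75 mm from the wheel's axis. It goes round with the wheel and spins freely on its own pin, so a hand can hold it and go round without turning. Nothing near its round is higher than 110 mm.
- carriage_knob (a point): Centre of the black upright knob (22 mm across, round, 72 to 108 mm above the worktop, this point at 92) on the outer end of the carriage; its axis is 24 mm from the dial's edge. It moves carriage, dial and plunger together. The slide is stiff (5 N, more when the plunger pushes back) and stays where left. At the start the plunger is 10 to 32 mm short of the rim; the slide goes some 18 mm past first touch.
- plunger: The indicator's plunger: a steel ball of 8 mm on a thin rod. Origin: the ball's foremost point, which meets the rim, 66 mm above the worktop; x as the stand's x. It is sprung towards the wheel: 0.5 N as it begins to be pressed in, 0.1 N more for each mm, 12 mm of travel to a hard stop.
- dial: The dial indicator's case, 59 mm across, lying face up, white face with black ticks; not to be touched. Origin: centre of its underside, 55 mm above the worktop; its top is at 80 mm, its centre 53 mm from the knob's axis.
- needle (a joint): The indicator's reading: angle of the black needle, rad, clockwise from above. 0 with the plunger out, when it points at the wheel; one full turn (6.28 rad) is the plunger's whole 12 mm, so 0.524 rad for each mm pressed in, and a bold tick at each mm.
- spanner: Open-ended spanner, 190 mm, lying by the slideway; not to be moved
- screwdriver: Screwdriver with a black handle, 200 mm, lying beside the spanner; not to be moved
- oil_cup: Small white plastic oil pot, 44 mm across, 45 mm high, beside the wheel; not to be moved
- mug: White mug, 78 mm across, 92 mm high; not to be moved
- nut_bowl: Small white bowl, 110 mm across, 40 mm high; not to be moved
- jam_jar: Glass jar with red lid, 72 mm across, 110 mm high; not to be moved
- grease_tin: Flat round tin, 72 mm across, 50 mm high; not to be moved

How it is judged:
On the way, in this order (a step that is already met when the one before it is completed fails the run):
1. the plunger is pressed about half-way in (4.5 to 7.5 mm) against the rim (value of joint needle between 2.36 and 3.93 rad and contact force between plunger and anything else above 0.3 N), for 0.3 s.
2. the wheel has been carried round a full turn with the plunger riding on the rim ((value of joint flywheel above 5.45 rad or value of joint flywheel below -5.45 rad) and value of joint needle above 0.1 rad), for 0.1 s.
At the end, for the whole second after the job is handed in: the wheel stands still, let go, with the rim's high spot (within about 25 degrees) under the plunger, which still presses on it: the reading is within about 0.2 mm of the highest in the turn (tip over 116.5 mm from the axis; the ball sinks 0.3 mm into a 117 mm rim) (horizontal distance between plunger and spindle above 0.11653 m and contact force between plunger and anything else above 0.3 N and value of joint needle above 0.1 rad and velocity of joint flywheel between -0.03 and 0.03 rad/s); the robot touches nothing.
It fails at once if the plunger was driven to the end of its travel (over 11.6 mm) or hit hard (over 6 N) (value of joint needle above 6.07 rad or contact force between plunger and anything else above 6 N).
It fails at once if the dial was touched with the gripper (over 2 N) (contact force between the fingers and dial above 2 N).
It fails at once if the wheel was turned away from its start without the plunger on the rim ((value of joint flywheel above 1.1 rad or value of joint flywheel below -1.1 rad) and value of joint needle below 0.05 rad).
It fails at once if one of the other things was moved (over 20 mm) (distance of any of spanner, screwdriver, oil_cup, mug, nut_bowl, jam_jar, grease_tin from where it was at the start of the episode above 0.02 m).
It also fails if it takes over 72 s, if anything falls off the work surface, if the arm or the gripper's body presses on something with over 40 N, if the wrist force passes 120 N, or if a joint passes its speed limit or range.

ROBOT

A 7-joint arm with a two-finger parallel gripper is mounted at the origin on the work surface. World frame = base frame: x ahead of the robot, y to its left, z up, the work surface at z = 0. Lengths are in m, angles in rad, forces in N, time in s.
With the tool pointing down it reaches from about 0.4 to 0.75 m from the base axis. Payload 19.5 kg.
Tool frame: the origin (TCP) lies on the centre line of the jaws, within the pads' length; the fingertips stand 8 mm ahead of it and the grasp point (between the pads) lies 11 mm behind it; z points along the fingers, y is the line along which they close (so a half turn about z gives the same grasp; the last joint's range is limited). The gripper opens to 85 mm and grips with 20 to 120 N. Pads are 22 mm wide; open, the fingers measure 114 mm over their backs; the gripper's body (76 mm by 85 mm) begins 54 mm behind the grasp point. The pads swing forward as they close: fully open they stand 13 mm farther back than shut.
Start: joints at [1.264, 0.707, -0.028, 1.485, 0.022, 0.951, -0.075], TCP at [0.15, -0.555, 0.239] pointing down, gripper open.
Joint ranges: [-2.71, 2.71], [-0.32, 2.16], [-1.57, 1.52], [0, 2.45], [-1.46, 4.6], [0, 2.02], [-2.83, 2.83]. Speed limits (rad/s): [1.89, 1.89, 2.57, 2.57, 3.01, 3.01, 3.01].

INTERFACE

Orientations are given as a unit quaternion [x, y, z, w].
In Python, from plant import state, grab_frame, finish_job gives the robot as it stands.
- The arm moves only by the shell command python3 -m creep 'ROWS' [FORCE]. ROWS is JSON, a list of rows, each an object with "gripper": the closure, from -1 (fully open) to 1 (shut), so that 0 is half open; "dp": the shift along the world's x, y, z in mm, a list of three; "yaw": the turn about the world's z in degrees. In form: [{"gripper": gripper, "dp": [tx, ty, tz], "yaw": yaw}, ...]. A call has 1 to 10 rows; each row shifts and turns the commanded pose from where the row before left it; what a row does not reach is not made up. A row lasts 1/10 s, in which the tool goes at most 50 mm and 8.59 degrees, less where a joint would pass 70% of its speed; a pose out of reach is approached as far as the arm can. A call with a gripper value outside its range is refused whole. The fingers move at their own pace and stop on an object; FORCE is the grip in N (left out, the last holds). Time passes only in rows, so rows that do not move let the fingers close. It gives the time, the measured TCP pose, the force, the opening and the grip force at its end, in the units of the state.
- state(): the state, without advancing time (a new reading comes with each control period).
- grab_frame(name): name is "scene" or "side" or "wrist"; returns a dict with "image" (480x640x3 uint8, red, green, blue), "depth" (480x640 float32, m along the optical axis (not along the pixel's ray), 0 where there is no reading), "camera_matrix" (3x3 intrinsics, pixels), "R" (3x3) and "t" (3): a world point X has camera coordinates R X + t; the wrist camera has in their place "hand_eye" (4x4, takes a point from camera to tool coordinates, whose origin is the TCP and whose axes are the flange's). Camera axes: x right, y down, z forward; pixel columns grow to the right and rows downward; lengths in m; the calibration is good to about 2 mm. The wrist camera is an equidistant fisheye: a pixel r from the principal point sees the ray r / f radians off the axis. A picture is of the moment at which its call begins: read the wrist's pose just before it.
- finish_job(): hands the job in; it is judged then, once.
The state is a dict: "t": time; "joints": joint angles; "joint_vel": joint speeds; "effort": joint torques, N m; "ee_pos": TCP position; "orientation": TCP orientation; "ft_force": force on the tool from outside, world axes, zero at the start; "ft_torque": the same for the moment, N m; "width": opening from 0.0 (shut) to 1.0 (fully open); "grasp_force": force on a finger pad.
Only numpy, scipy, OpenCV 4.12 (cv2) and the standard library are available. Lean on these libraries where they do the work, as an engineer would, in place of code of your own. Each camera call takes 0.05 s, during which the arm holds its last target. There are 200 camera calls.

## Working session

There is one attempt and no reset: what is moved stays moved. The work goes in short steps, Python scripts to look and compute and a shell command to move; the robot and the scene stay as the last step left them, time stands still between calls to the robot, and variables do not carry over. Pictures are saved under pics/ and viewed, at most 10 in all, crops included, and the job is handed in when it is done.

```bash
mkdir -p pics; ls; cat > h.py <<'E'
import numpy as np,cv2
from plant import state,grab_frame,finish_job
def save(f,n): cv2.imwrite('pics/'+n,cv2.cvtColor(f['image'],cv2.COLOR_RGB2BGR))
def plane(f,u,v,z):
    K,R,t=f['camera_matrix'],np.array(f['R']),np.array(f['t'])
    d=R.T@np.linalg.inv(K)@np.array([u,v,1.]); c=-R.T@t
    return c+d*(z-c[2])/d[2]
def cloud(f):
    K,R,t=f['camera_matrix'],np.array(f['R']),np.array(f['t'])
    D=f['depth'];v,u=np.mgrid[:480,:640]
    P=np.stack([(u-K[0,2])/K[0,0]*D,(v-K[1,2])/K[1,1]*D,D],-1)
    return (P-t)@R
E
python3 - <<'E'
from h import *
import pickle
for n in('scene','side'):
    f=grab_frame(n);save(f,n+'0.png');pickle.dump(f,open(n+'.pkl','wb'));print(n,-np.array(f['R']).T@f['t'],f['camera_matrix'][0,0])
print(state()['t'],state()['orientation'],state()['ee_pos'])
E
```

```text
pics
scene [1.45077279 0.48039228 0.75522681] 581.3480322463037
side [-0.06814768  0.77716474  0.67485727] 613.4723303640809
0.1 [ 9.91249007e-01  1.32004572e-01 -6.34703255e-05 -4.42096477e-04] [ 0.150428   -0.55475646  0.23891075]
```

View pics/scene0.png

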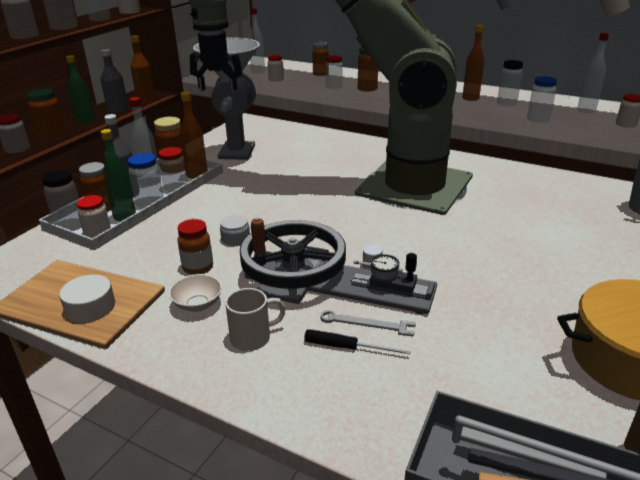

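View pics/side0.png

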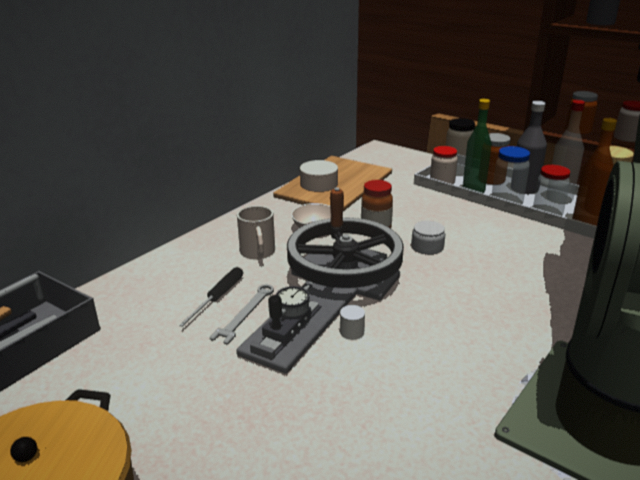

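The scene view shows the wheel hub at about (293,247), handle (258,235), dial (385,266) and knob (411,262). In the side view the handle is at (337,212), knob (276,308) and dial (293,300).

```bash
python3 - <<'E'
from h import *
import pickle
from scipy.optimize import least_squares
boxes={'scene':dict(rim=(235,350,215,300),han=(248,268,215,260),knob=(403,419,250,285)),'side':dict(rim=(283,408,212,290),han=(328,346,188,235),knob=(266,284,292,326))}
for n in boxes:
    f=pickle.load(open(n+'.pkl','rb'));P=cloud(f);H=f['depth']>0
    def sel(b,z0,z1):
        u0,u1,v0,v1=boxes[n][b];Q=P[v0:v1,u0:u1][H[v0:v1,u0:u1]];return Q[(Q[:,2]>z0)&(Q[:,2]<z1)]
    Q=sel('rim',.074,.086)
    # top face of rim: midradius ring; robust circle
    r=least_squares(lambda p:np.hypot(Q[:,0]-p[0],Q[:,1]-p[1])-p[2],[*np.median(Q[:,:2],0),.1],loss='soft_l1',f_scale=.004).x
    d=np.hypot(*(Q[:,:2]-r[:2]).T);print(n,'rim',len(Q),r,np.percentile(d,[5,50,95,99]))
    for b,z0,z1,R in(('han',.115,.16,.0135),('knob',.088,.104,.011)):
        Q=sel(b,z0,z1);Q=Q[np.linalg.norm(Q[:,:2]-np.median(Q[:,:2],0),axis=1)<.03]
        c=-np.array(f['R']).T@f['t'];d=np.median(Q[:,:2],0)-c[:2];d/=np.linalg.norm(d)
        print(b,len(Q),np.median(Q,0),'axis~',np.median(Q[:,:2],0)+d*R*.85, 'zmax',Q[:,2].max())
E
```

```text
scene rim 2157 [ 0.55281581 -0.07847767  0.10400967] [0.01775933 0.10401378 0.1798221  0.19282726]
han 270 [ 0.61368708 -0.12229521  0.13991767] axis~ [ 0.60437465 -0.129     ] zmax 0.15981969175265207
knob 81 [0.51367847 0.17715911 0.09604387] axis~ [0.50478262 0.17428051] zmax 0.10399013533675308
side rim 2534 [ 0.54339706 -0.07589759  0.10292168] [0.01891278 0.10299887 0.11651976 0.17963651]
han 288 [ 0.59502953 -0.11982698  0.14013607] axis~ [ 0.60185138 -0.129054  ] zmax 0.1598788927964556
knob 114 [0.49671346 0.18033607 0.09629678] axis~ [0.50314054 0.17354526] zmax 0.10398377295999015
```

```bash
python3 - <<'E'
from h import *
import pickle
f=pickle.load(open('scene.pkl','rb'));P=cloud(f);Q=P[f['depth']>0]
for a in np.arange(.2,.9,.1):
    print(round(a,1),[ (round(float(np.percentile(q[:,2],99.5)),2) if len(q:=Q[(abs(Q[:,0]-a)<.05)&(abs(Q[:,1]-b)<.05)])>5 else None) for b in np.arange(-.7,.3,.1)])
# dial white face
for n,b in(('scene',(370,400,255,280)),('side',(275,311,284,316))):
    f=pickle.load(open(n+'.pkl','rb'));u0,u1,v0,v1=b;I=f['image'][v0:v1,u0:u1];P=cloud(f)[v0:v1,u0:u1]
    m=(I.min(2)>110)&(abs(P[...,2]-.079)<.006);v,u=np.nonzero(m);p=P[m];print(n,m.sum(),np.median(p,0),(p.max(0)+p.min(0))/2,np.ptp(p,axis=0))
E
```

```text
0.2 [0.16, 0.49, 0.49, 0.0, 0.0, 0.0, 0.0, 0.0, 0.0, 0.0]
0.3 [0.25, 0.17, 0.03, 0.0, 0.0, 0.0, 0.0, 0.0, 0.0, 0.0]
0.4 [0.23, 0.14, 0.0, 0.0, 0.05, 0.0, 0.08, 0.08, 0.05, 0.0]
0.5 [0.13, 0.24, 0.0, 0.0, 0.05, 0.08, 0.1, 0.08, 0.08, 0.11]
0.6 [0.15, 0.13, 0.0, 0.0, 0.11, 0.08, 0.16, 0.08, 0.02, 0.02]
0.7 [0.14, 0.03, 0.01, 0.02, 0.08, 0.04, 0.09, 0.09, 0.03, 0.02]
0.8 [0.0, 0.02, 0.02, 0.07, 0.07, 0.04, 0.09, 0.09, 0.0, 0.0]
scene 209 [0.51338637 0.12082608 0.07538126] [0.51305328 0.12104342 0.07712249] [0.05832027 0.04611822 0.00817865]
side 314 [0.51032896 0.12000233 0.07605047] [0.51451219 0.1231801  0.07713942] [0.05536754 0.05166731 0.00799405]
```

```bash
python3 -m creep '[{"gripper":-1,"dp":[27,16,5],"yaw":0},{"gripper":-1,"dp":[27,16,5],"yaw":0},{"gripper":-1,"dp":[27,16,5],"yaw":0},{"gripper":-1,"dp":[27,16,0],"yaw":0},{"gripper":-1,"dp":[27,16,0],"yaw":0},{"gripper":-1,"dp":[27,16,0],"yaw":0},{"gripper":-1,"dp":[27,16,0],"yaw":0}]'
```

```text
t: 0.8
ee_pos: [0.3404, -0.4421, 0.2541]
orientation: [0.991, 0.132, -0.0, -0.0]
ft_force: [0.2, -0.7, -1.2]
width: 0.998
grasp_force: 0.0
```

```bash
python3 -m creep '[{"gripper":-1,"dp":[12,44,0],"yaw":6},{"gripper":-1,"dp":[12,44,0],"yaw":6},{"gripper":-1,"dp":[12,44,0],"yaw":6},{"gripper":-1,"dp":[12,44,0],"yaw":6},{"gripper":-1,"dp":[12,44,0],"yaw":6},{"gripper":-1,"dp":[12,44,0],"yaw":6},{"gripper":-1,"dp":[12,44,0],"yaw":6}]' >/dev/null;  python3 -m creep '[{"gripper":-1,"dp":[12,44,0],"yaw":6},{"gripper":-1,"dp":[12,44,0],"yaw":6},{"gripper":-1,"dp":[12,44,0],"yaw":6},{"gripper":-1,"dp":[12,44,0],"yaw":6},{"gripper":-1,"dp":[12,44,0],"yaw":6},{"gripper":-1,"dp":[12,44,0],"yaw":6},{"gripper":-1,"dp":[0,0,-30],"yaw":6},{"gripper":-1,"dp":[0,0,-20],"yaw":0},{"gripper":-1,"dp":[0,0,0],"yaw":0}]'
python3 - <<'E'
from h import *
s=state();f=grab_frame('wrist');save(f,'w1.png');print(s['ee_pos'],s['orientation']);print(f['camera_matrix'],f['hand_eye'])
E
```

```text
t: 2.4
ee_pos: [0.4945, 0.1288, 0.2023]
orientation: [0.648, 0.761, -0.002, -0.001]
ft_force: [-0.5, 0.0, 1.4]
width: 0.996
grasp_force: 0.0
[0.49451609 0.12882153 0.20227284] [ 0.6481995   0.76146781 -0.00171484 -0.00111689]
[[371.64829954   0.         319.34307667]
 [  0.         371.64829954 234.06448155]
 [  0.           0.           1.        ]] [[-3.53390215e-04 -9.60668681e-01 -2.77696886e-01  6.95816792e-02]
 [ 9.99999542e-01 -9.23659052e-05 -9.53042811e-04 -2.89131684e-04]
 [ 8.89908656e-04 -2.77697095e-01  9.60668273e-01 -1.35216099e-01]
 [ 0.00000000e+00  0.00000000e+00  0.00000000e+00  1.00000000e+00]]
```

View pics/w1.png

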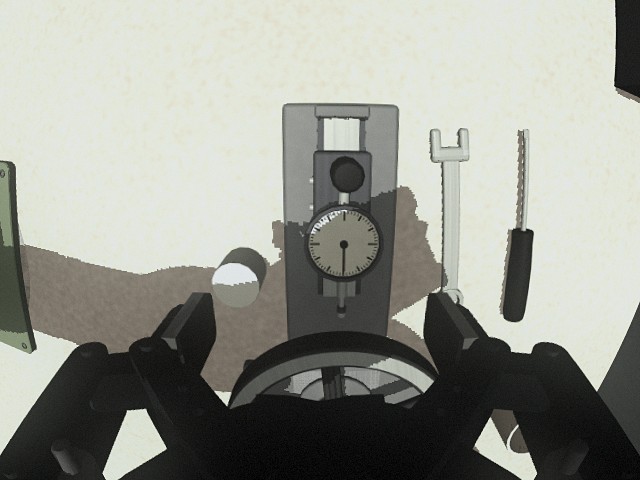

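The wrist view shows the knob top at (347,174), the dial centre at (344,244) with the needle pointing at the wheel, and the plunger ball near (342,312).

```bash
cat >> h.py <<'E'
from scipy.spatial.transform import Rotation as Ro
def wpix(f,s,u,v,z):
    K=f['camera_matrix'];a=np.array([u-K[0,2],v-K[1,2]])/K[0,0];th=np.linalg.norm(a)
    d=np.r_[a/th*np.sin(th),np.cos(th)];T=np.array(f['hand_eye']);R=Ro.from_quat(s['orientation']).as_matrix()
    c=R@T[:3,3]+s['ee_pos'];w=R@T[:3,:3]@d;return c+w*(z-c[2])/w[2]
E
python3 - <<'E'
from h import *
s=state();f=grab_frame('wrist')
for n,u,v,z in(('knob',347,174,.108),('dial',344,244,.080),('ball',342,312,.066),('dialL',305,244,.08),('dialR',383,244,.08),('base',283,105,.02),('base',398,105,.02)): print(n,wpix(f,s,u,v,z))
E
```

```text
knob [0.50484101 0.17283862 0.108     ]
dial [0.51421895 0.11892462 0.08      ]
ball [0.52497272 0.05617555 0.066     ]
dialL [0.48602853 0.11437654 0.08      ]
dialR [0.54280065 0.12347839 0.08      ]
base [0.44939423 0.21367306 0.02      ]
base [0.54593564 0.23048285 0.02      ]
```

```bash
python3 -m creep '[{"gripper":-1,"dp":[5,23,0],"yaw":0.5},{"gripper":-1,"dp":[5,22,0],"yaw":0},{"gripper":-1,"dp":[0,0,-40],"yaw":0},{"gripper":-0.4,"dp":[0,0,-40],"yaw":0},{"gripper":-0.2,"dp":[0,0,-28],"yaw":0},{"gripper":0,"dp":[0,0,0],"yaw":0},{"gripper":0.3,"dp":[0,0,0],"yaw":0},{"gripper":1,"dp":[0,0,0],"yaw":0},{"gripper":1,"dp":[0,0,0],"yaw":0},{"gripper":1,"dp":[0,0,0],"yaw":0}]' 30
```

```text
t: 3.5
ee_pos: [0.5047, 0.174, 0.0984]
orientation: [0.645, 0.764, -0.0, -0.0]
ft_force: [-12.3, -0.8, 11.8]
width: 0.242
grasp_force: 29.1
```

```bash
python3 - <<'E'
from h import *
s=state();f=grab_frame('wrist');save(f,'w2.png');print(s['ee_pos'],s['width'],s['grasp_force'])
E
```

```text
[0.50474895 0.17397608 0.09835794] 0.24154234989862963 29.117635376751423
```

View pics/w2.png

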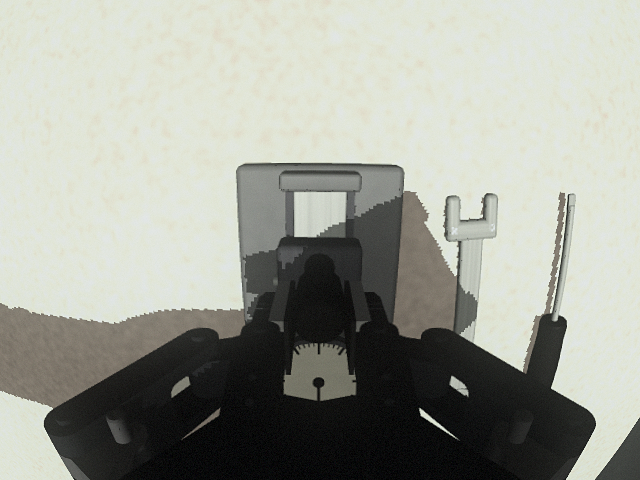

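```bash
python3 -m creep '[{"gripper":1,"dp":[0.35,-2,0],"yaw":0},{"gripper":1,"dp":[0.35,-2,0],"yaw":0},{"gripper":1,"dp":[0.35,-2,0],"yaw":0},{"gripper":1,"dp":[0.35,-2,0],"yaw":0},{"gripper":1,"dp":[0.35,-2,0],"yaw":0},{"gripper":1,"dp":[0.35,-2,0],"yaw":0},{"gripper":1,"dp":[0.35,-2,0],"yaw":0},{"gripper":1,"dp":[0.35,-2,0],"yaw":0},{"gripper":1,"dp":[0,0,0],"yaw":0}]'
python3 - <<'E'
from h import *
s=state();print(s['ee_pos'],s['width'],s['ft_force'])
f=grab_frame('wrist')['image'][330:430,250:390];g=grab_frame('side')['image'][270:360,230:370]
im=np.vstack([cv2.resize(f,(560,400),interpolation=2)[:300],cv2.resize(g,(560,300),interpolation=2)])
cv2.imwrite('pics/c1.png',im[...,::-1])
E
```

```text
t: 4.45
ee_pos: [0.5073, 0.1582, 0.0984]
orientation: [0.645, 0.764, -0.0, -0.0]
ft_force: [-14.6, 0.6, 11.3]
width: 0.242
grasp_force: 29.3
[0.50730735 0.15819921 0.09835737] 0.24192014549346375 [-14.63166631   0.61430169  11.252867  ]
```

View pics/c1.png

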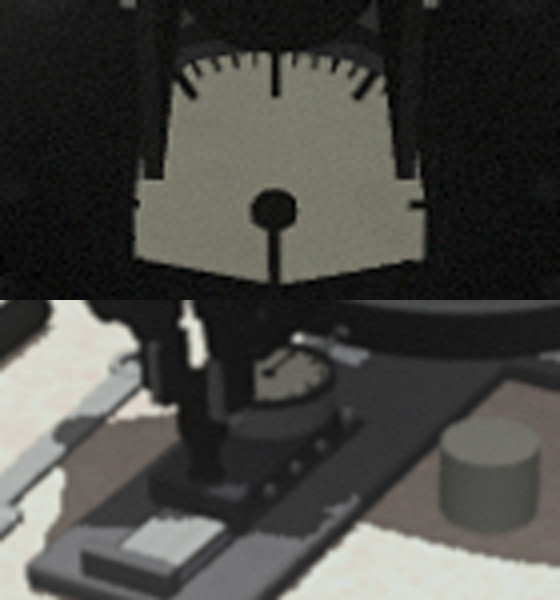

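The crop shows the pivot at wrist (318,382), with the needle still pointing at the wheel (0 reading).

```bash
cat >> h.py <<'E'
def needle(I,c=(318,382.5),r=(8,17),k=1.0):
    g=cv2.cvtColor(I,cv2.COLOR_RGB2GRAY).astype(np.float32);ph=np.radians(np.arange(0,360,2));rr=np.arange(*r,.5)
    U=(c[0]-np.sin(ph)[:,None]*rr).astype(np.float32);V=(c[1]+k*np.cos(ph)[:,None]*rr).astype(np.float32)
    m=cv2.remap(g,U,V,1).mean(1);return m
E
python3 -m creep '[{"gripper":1,"dp":[0.17,-1,0],"yaw":0},{"gripper":1,"dp":[0.17,-1,0],"yaw":0},{"gripper":1,"dp":[0.17,-1,0],"yaw":0},{"gripper":1,"dp":[0.17,-1,0],"yaw":0},{"gripper":1,"dp":[0,0,0],"yaw":0}]'
python3 - <<'E'
from h import *
f=grab_frame('wrist')['image'];m=needle(f);print(m[::5].round());i=m.argmin();print(2*i,2*i/30,'mm')
E
```

```text
t: 5.05
ee_pos: [0.5079, 0.1544, 0.0984]
orientation: [0.645, 0.764, -0.0, -0.001]
ft_force: [-15.2, 1.4, 12.2]
width: 0.241
grasp_force: 29.3
[ 14.  98. 117. 117. 116. 118. 118. 118. 118. 119. 119. 119. 118. 119.
 119. 118. 119. 120. 120. 119. 119. 120. 119. 119. 118. 118. 118. 118.
 119. 118. 118. 119. 119. 120. 119.  94.]
0 0.0 mm
```

```bash
python3 -m creep '[{"gripper":1,"dp":[0.17,-1,0],"yaw":0},{"gripper":1,"dp":[0.17,-1,0],"yaw":0},{"gripper":1,"dp":[0.17,-1,0],"yaw":0},{"gripper":1,"dp":[0.17,-1,0],"yaw":0},{"gripper":1,"dp":[0,0,0],"yaw":0}]'
python3 - <<'E'
from h import *
f=grab_frame('wrist')['image'];m=needle(f);i=m.argmin();print(2*i,2*i/30,'mm',m.min(),np.median(m))
E
```

```text
t: 5.6
ee_pos: [0.5085, 0.1505, 0.0983]
orientation: [0.645, 0.764, -0.0, -0.001]
ft_force: [-15.3, 2.6, 11.4]
width: 0.238
grasp_force: 29.3
68 2.2666666666666666 mm 14.035481 119.431015
```

```bash
python3 -m creep '[{"gripper":1,"dp":[0.17,-1,0],"yaw":0},{"gripper":1,"dp":[0.17,-1,0],"yaw":0},{"gripper":1,"dp":[0.17,-1,0],"yaw":0},{"gripper":1,"dp":[0.12,-0.7,0],"yaw":0},{"gripper":1,"dp":[0,0,0],"yaw":0},{"gripper":1,"dp":[0,0,0],"yaw":0},{"gripper":1,"dp":[0,0,0],"yaw":0},{"gripper":1,"dp":[0,0,0],"yaw":0}]'
python3 - <<'E'
from h import *
f=grab_frame('wrist')['image'];m=needle(f);i=m.argmin();print(2*i,2*i/30,'mm',m.min(),np.median(m))
E
```

```text
t: 6.45
ee_pos: [0.5091, 0.1469, 0.0983]
orientation: [0.645, 0.764, -0.0, -0.001]
ft_force: [-15.6, 2.6, 11.9]
width: 0.239
grasp_force: 29.3
164 5.466666666666667 mm 18.436089 119.95236
```

```bash
python3 -m creep '[{"gripper":-0.2,"dp":[0,0,0],"yaw":0},{"gripper":-0.4,"dp":[0,0,0],"yaw":0},{"gripper":-0.6,"dp":[0,0,0],"yaw":0},{"gripper":-0.8,"dp":[0,0,20],"yaw":0},{"gripper":-1,"dp":[0,0,40],"yaw":0},{"gripper":-1,"dp":[0,0,40],"yaw":0},{"gripper":-1,"dp":[0,0,10],"yaw":0},{"gripper":-1,"dp":[0,0,0],"yaw":0}]'
python3 - <<'E'
from h import *
s=state();f=grab_frame('wrist');save(f,'w3.png');print(s['ee_pos'],s['orientation'],s['ft_force'])
E
```

```text
t: 7.3
ee_pos: [0.5109, 0.1464, 0.2079]
orientation: [0.645, 0.764, 0.001, 0.001]
ft_force: [-0.3, -0.6, -1.3]
width: 1.002
grasp_force: 0.0
[0.51093511 0.14637503 0.20788751] [0.64519233 0.76401876 0.00121314 0.00084438] [-0.32437596 -0.57419026 -1.3432163 ]
```

View pics/w3.png

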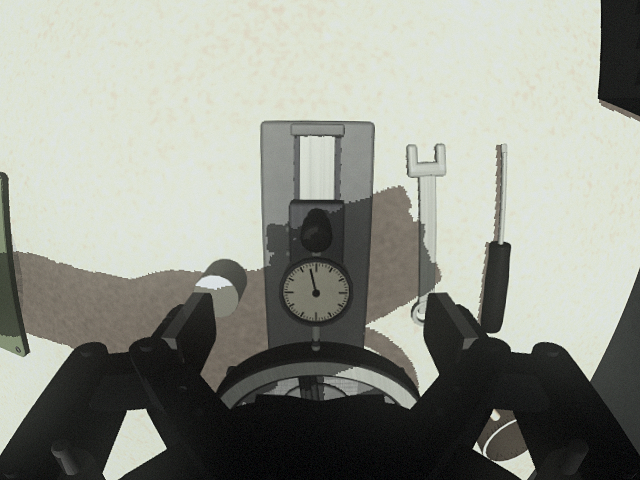

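The dial reads about 5.6 mm with the knob released. Next I go above the handle.

```bash
python3 -m creep '[{"gripper":-1,"dp":[13,-39,0],"yaw":0},{"gripper":-1,"dp":[13,-39,0],"yaw":0},{"gripper":-1,"dp":[13,-39,0],"yaw":0},{"gripper":-1,"dp":[13,-39,0],"yaw":0},{"gripper":-1,"dp":[13,-39,0],"yaw":0},{"gripper":-1,"dp":[13,-40,0],"yaw":0},{"gripper":-1,"dp":[14,-40,0],"yaw":0},{"gripper":-1,"dp":[0,0,0],"yaw":0}]'
python3 - <<'E'
from h import *
s=state();f=grab_frame('side');P=cloud(f);H=f['depth']>0;b=f['image'].astype(int)
g=grab_frame('wrist');save(g,'w4.png')
print(s['ee_pos'])
E
```

```text
t: 8.15
ee_pos: [0.6022, -0.1346, 0.2039]
orientation: [0.647, 0.762, -0.002, -0.0]
ft_force: [0.4, 1.4, -1.1]
width: 1.001
grasp_force: 0.0
[ 0.6022061  -0.13464878  0.20394187]
```

View pics/w4.png

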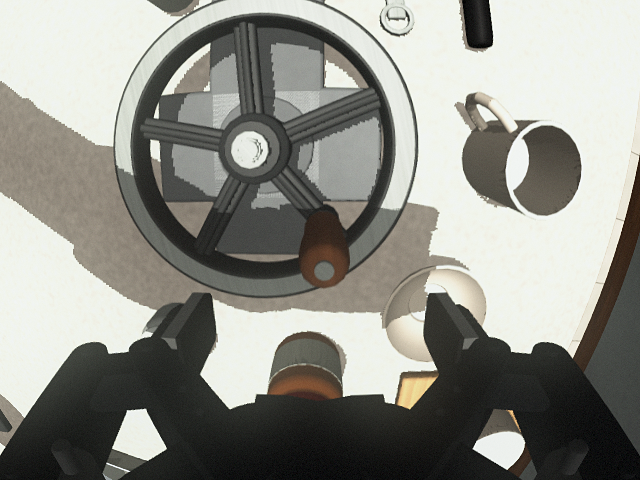

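The handle top is at (324,270) and the hub at (249,151); the dial is out of this view.

```bash
python3 - <<'E'
from h import *
s=state();g=grab_frame('wrist')
print(wpix(g,s,324,270,.166),wpix(g,s,249,151,.1),wpix(g,s,249,151,.09),s['ee_pos'])
E
```

```text
[ 0.60344751 -0.12811555  0.166     ] [ 0.54663551 -0.08109906  0.1       ] [ 0.54481962 -0.0819565   0.09      ] [ 0.60179142 -0.12900607  0.20455707]
```

```bash
python3 -m creep '[{"gripper":-1,"dp":[1.5,1,-26],"yaw":0},{"gripper":-1,"dp":[0,0,-26],"yaw":0},{"gripper":-0.5,"dp":[0,0,-26],"yaw":0},{"gripper":0,"dp":[0,0,0],"yaw":0},{"gripper":0.2,"dp":[0,0,0],"yaw":0},{"gripper":0.6,"dp":[0,0,0],"yaw":0},{"gripper":1,"dp":[0,0,0],"yaw":0},{"gripper":1,"dp":[0,0,0],"yaw":0}]' 30
python3 - <<'E'
from h import *
g=grab_frame('side');s=state();print(s['ee_pos'],s['ft_force'])
c=cv2.resize(g['image'][270:340,240:360],(720,420),interpolation=2);cv2.imwrite('pics/d1.png',c[...,::-1])
g=grab_frame('scene');c=g['image'][235:305,340:460];cv2.imwrite('pics/d2.png',cv2.resize(c,(720,420),interpolation=2)[...,::-1])
E
```

```text
t: 9.1
ee_pos: [0.604, -0.127, 0.1298]
orientation: [0.645, 0.764, 0.0, 0.0]
ft_force: [-4.3, 3.3, 6.8]
width: 0.31
grasp_force: 29.1
[ 0.60400742 -0.12698685  0.12983754] [-4.44907416  3.77842089  6.99618063]
```

View pics/d2.png

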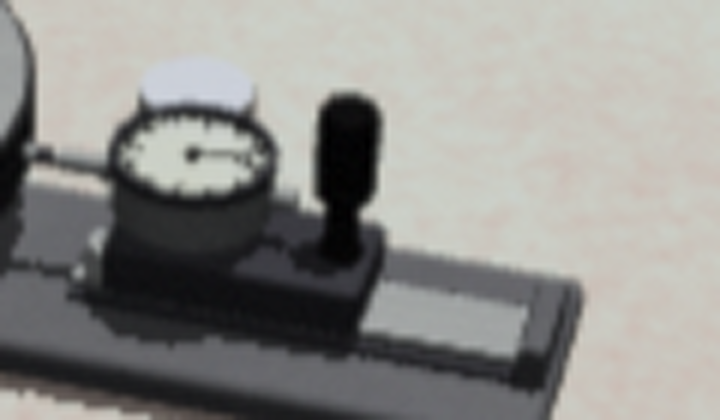

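The scene crop shows the dial clearly: pivot at about (372,260), needle pointing toward the knob, plunger on the rim.

```bash
cat >> h.py <<'E'
def dial(g,px=(372.2,260.5)):
    C=plane(g,*px,.0795)[:2];K,R,t=g['camera_matrix'],np.array(g['R']),np.array(g['t'])
    a0=np.radians(-80.2);ph=np.radians(np.arange(0,360,2));r=np.arange(.006,.017,.001)
    A=(a0-ph)[:,None];X=np.stack([C[0]+np.cos(A)*r,C[1]+np.sin(A)*r,np.full((180,len(r)),.0795)],-1)
    p=(X@R.T+t)@K.T;p=(p[...,:2]/p[...,2:]).astype(np.float32)
    m=cv2.remap(cv2.cvtColor(g['image'],cv2.COLOR_RGB2GRAY).astype(np.float32),p[...,0],p[...,1],1).mean(1)
    w=np.clip(np.median(m)-m-15,0,None)**2;a=np.angle((w*np.exp(1j*ph)).sum())%(2*np.pi)
    return a/.5236,m.min(),np.median(m)
def report():
    s=state();g=grab_frame('scene');d=np.array(s['ee_pos'])[:2]-[.548,-.078]
    print('t',s['t'],'handle',np.degrees(np.arctan2(d[1],d[0])).round(1),'r',np.hypot(*d).round(4),'F',np.round(s['ft_force'],1),'reading',np.round(dial(g),2))
E
python3 - <<'E'
from h import *
report()
a=np.radians(-41.5+6*np.arange(61));x=75*np.c_[np.cos(a),np.sin(a)]
d=np.diff(x,axis=0).round(1)
for i in range(0,60,10): print(d[i:i+10].tolist())
E
```

```text
t 9.2 handle -41.2 r 0.0744 F [-4.6  3.2  6.3] reading [  5.34 147.31 200.06]
[[4.9, 6.1], [4.2, 6.6], [3.5, 7.0], [2.7, 7.4], [2.0, 7.6], [1.2, 7.8], [0.3, 7.8], [-0.5, 7.8], [-1.3, 7.7], [-2.1, 7.6]]
[[-2.9, 7.3], [-3.6, 7.0], [-4.3, 6.5], [-5.0, 6.1], [-5.6, 5.5], [-6.1, 4.9], [-6.6, 4.2], [-7.0, 3.5], [-7.4, 2.7], [-7.6, 2.0]]
[[-7.8, 1.2], [-7.8, 0.3], [-7.8, -0.5], [-7.7, -1.3], [-7.6, -2.1], [-7.3, -2.9], [-7.0, -3.6], [-6.5, -4.3], [-6.1, -5.0], [-5.5, -5.6]]
[[-4.9, -6.1], [-4.2, -6.6], [-3.5, -7.0], [-2.7, -7.4], [-2.0, -7.6], [-1.2, -7.8], [-0.3, -7.8], [0.5, -7.8], [1.3, -7.7], [2.1, -7.6]]
[[2.9, -7.3], [3.6, -7.0], [4.3, -6.5], [5.0, -6.1], [5.6, -5.5], [6.1, -4.9], [6.6, -4.2], [7.0, -3.5], [7.4, -2.7], [7.6, -2.0]]
[[7.8, -1.2], [7.8, -0.3], [7.8, 0.5], [7.7, 1.3], [7.6, 2.1], [7.3, 2.9], [7.0, 3.6], [6.5, 4.3], [6.1, 5.0], [5.5, 5.6]]
```

Start with five rows (30°) and check.

```bash
python3 -m creep '[{"gripper":1,"dp":[4.9,6.1,0],"yaw":0},{"gripper":1,"dp":[4.2,6.6,0],"yaw":0},{"gripper":1,"dp":[3.5,7.0,0],"yaw":0},{"gripper":1,"dp":[2.7,7.4,0],"yaw":0},{"gripper":1,"dp":[2.0,7.6,0],"yaw":0}]'; python3 -c 'from h import *;report()'
```

```text
t: 9.75
ee_pos: [0.6199, -0.0926, 0.1297]
orientation: [0.645, 0.764, -0.001, -0.001]
ft_force: [-18.5, -0.1, 15.2]
width: 0.311
grasp_force: 30.4
t 9.75 handle -11.4 r 0.0734 F [-18.5  -0.1  15.2] reading [  6.39 133.81 199.27]
```

```bash
python3 -m creep '[{"gripper":1,"dp":[0.2,7.8,0],"yaw":0},{"gripper":1,"dp":[-0.7,7.8,0],"yaw":0},{"gripper":1,"dp":[-0.5,7.8,0],"yaw":0},{"gripper":1,"dp":[-1.3,7.7,0],"yaw":0},{"gripper":1,"dp":[-2.1,7.6,0],"yaw":0}]'; python3 -c 'from h import *;report()'
python3 -m creep '[{"gripper":1,"dp":[-2.9,7.3,0],"yaw":0},{"gripper":1,"dp":[-3.6,7.0,0],"yaw":0},{"gripper":1,"dp":[-4.3,6.5,0],"yaw":0},{"gripper":1,"dp":[-5.0,6.1,0],"yaw":0},{"gripper":1,"dp":[-5.6,5.5,0],"yaw":0}]';  python3 -c 'from h import *;report()'
```

```text
t: 10.3
ee_pos: [0.6164, -0.0548, 0.1298]
orientation: [0.645, 0.764, -0.001, 0.001]
ft_force: [-7.5, -6.0, 9.4]
width: 0.307
grasp_force: 29.8
t 10.3 handle 18.7 r 0.0723 F [-7.5 -6.   9.4] reading [  7.11 125.32 201.66]
t: 10.85
ee_pos: [0.5951, -0.0232, 0.1298]
orientation: [0.645, 0.764, -0.001, 0.001]
ft_force: [-5.7, -9.9, 8.9]
width: 0.308
grasp_force: 29.9
t 10.85 handle 49.3 r 0.0723 F [-5.7 -9.9  8.9] reading [  7.17 132.86 202.06]
```

```bash
python3 -m creep '[{"gripper":1,"dp":[-6.1,3.9,0],"yaw":0},{"gripper":1,"dp":[-6.6,3.5,0],"yaw":0},{"gripper":1,"dp":[-7.0,3.5,0],"yaw":0},{"gripper":1,"dp":[-7.4,2.7,0],"yaw":0},{"gripper":1,"dp":[-7.6,2.0,0],"yaw":0}]'; python3 -c 'from h import *;report()'
python3 -m creep '[{"gripper":1,"dp":[-7.8,1.2,0],"yaw":0},{"gripper":1,"dp":[-7.8,0.3,0],"yaw":0},{"gripper":1,"dp":[-7.8,-0.5,0],"yaw":0},{"gripper":1,"dp":[-7.7,-1.3,0],"yaw":0},{"gripper":1,"dp":[-7.6,-2.1,0],"yaw":0}]';  python3 -c 'from h import *;report()'
```

```text
t: 11.4
ee_pos: [0.5612, -0.0064, 0.1298]
orientation: [0.645, 0.764, 0.001, 0.001]
ft_force: [2.0, -4.6, 7.3]
width: 0.308
grasp_force: 30.1
t 11.4 handle 79.5 r 0.0728 F [ 2.  -4.6  7.3] reading [  6.68 133.76 199.11]
t: 11.95
ee_pos: [0.5227, -0.0083, 0.1298]
orientation: [0.645, 0.764, 0.001, 0.001]
ft_force: [2.8, -0.1, 6.7]
width: 0.308
grasp_force: 30.6
t 11.95 handle 109.9 r 0.0741 F [ 2.8 -0.1  6.7] reading [  5.77 128.7  198.02]
```

```bash
python3 -m creep '[{"gripper":1,"dp":[-7.3,-2.9,0],"yaw":0},{"gripper":1,"dp":[-7.0,-3.6,0],"yaw":0},{"gripper":1,"dp":[-6.5,-4.3,0],"yaw":0},{"gripper":1,"dp":[-6.1,-5.0,0],"yaw":0},{"gripper":1,"dp":[-5.5,-5.6,0],"yaw":0}]'; python3 -c 'from h import *;report()'
```

```text
t: 12.5
ee_pos: [0.4901, -0.0293, 0.1297]
orientation: [0.645, 0.764, 0.001, 0.001]
ft_force: [-0.2, 3.0, 11.4]
width: 0.311
grasp_force: 31.2
t 12.5 handle 139.9 r 0.0757 F [-0.2  3.  11.4] reading [  4.59 138.75 198.13]
```

```bash
python3 -m creep '[{"gripper":1,"dp":[-4.9,-6.1,0],"yaw":0},{"gripper":1,"dp":[-4.2,-6.6,0],"yaw":0},{"gripper":1,"dp":[-3.5,-7.0,0],"yaw":0},{"gripper":1,"dp":[-2.7,-7.4,0],"yaw":0},{"gripper":1,"dp":[-2.0,-7.6,0],"yaw":0}]'; python3 -c 'from h import *;report()'
python3 -m creep '[{"gripper":1,"dp":[-1.2,-7.8,0],"yaw":0},{"gripper":1,"dp":[-0.3,-7.8,0],"yaw":0},{"gripper":1,"dp":[0.5,-7.8,0],"yaw":0},{"gripper":1,"dp":[1.3,-7.7,0],"yaw":0},{"gripper":1,"dp":[2.1,-7.6,0],"yaw":0}]';  python3 -c 'from h import *;report()'
```

```text
t: 13.05
ee_pos: [0.4722, -0.0644, 0.1297]
orientation: [0.645, 0.764, 0.0, 0.0]
ft_force: [-5.0, 4.5, 16.9]
width: 0.306
grasp_force: 31.7
t 13.05 handle 169.8 r 0.077 F [-5.   4.5 16.9] reading [  3.6  135.99 200.49]
t: 13.6
ee_pos: [0.4745, -0.1037, 0.1297]
orientation: [0.645, 0.764, -0.0, 0.001]
ft_force: [-5.3, -0.0, 16.2]
width: 0.306
grasp_force: 31.6
t 13.6 handle -160.7 r 0.0779 F [-5.3 -0.  16.2] reading [  3.07 117.32 200.75]
```

```bash
python3 -m creep '[{"gripper":1,"dp":[2.9,-7.3,0],"yaw":0},{"gripper":1,"dp":[3.6,-7.0,0],"yaw":0},{"gripper":1,"dp":[4.3,-6.5,0],"yaw":0},{"gripper":1,"dp":[5.0,-6.1,0],"yaw":0},{"gripper":1,"dp":[5.6,-5.5,0],"yaw":0}]';  python3 -c 'from h import *;report()'
```

```text
t: 14.15
ee_pos: [0.4963, -0.1364, 0.1297]
orientation: [0.645, 0.764, -0.0, 0.001]
ft_force: [-3.2, -0.6, 12.4]
width: 0.306
grasp_force: 31.3
t 14.15 handle -131.5 r 0.078 F [-3.2 -0.6 12.4] reading [  3.01 110.83 201.41]
```

```bash
python3 -m creep '[{"gripper":1,"dp":[6.1,-4.9,0],"yaw":0},{"gripper":1,"dp":[6.6,-4.2,0],"yaw":0},{"gripper":1,"dp":[7.0,-3.5,0],"yaw":0},{"gripper":1,"dp":[7.4,-2.7,0],"yaw":0},{"gripper":1,"dp":[7.6,-2.0,0],"yaw":0}]'; python3 -c 'from h import *;report()'
python3 -m creep '[{"gripper":1,"dp":[7.8,-1.2,0],"yaw":0},{"gripper":1,"dp":[7.8,-0.3,0],"yaw":0},{"gripper":1,"dp":[7.8,0.5,0],"yaw":0},{"gripper":1,"dp":[7.7,1.3,0],"yaw":0},{"gripper":1,"dp":[7.6,2.1,0],"yaw":0}]';  python3 -c 'from h import *;report()'
```

```text
t: 14.7
ee_pos: [0.5313, -0.1535, 0.1298]
orientation: [0.645, 0.764, 0.0, 0.001]
ft_force: [-2.3, -0.9, 9.6]
width: 0.309
grasp_force: 31.1
t 14.7 handle -102.4 r 0.0773 F [-2.3 -0.9  9.6] reading [  3.39 123.15 201.62]
t: 15.25
ee_pos: [0.5701, -0.1507, 0.1298]
orientation: [0.645, 0.764, 0.0, 0.001]
ft_force: [-2.7, 1.0, 8.7]
width: 0.308
grasp_force: 31.0
t 15.25 handle -73.1 r 0.076 F [-2.7  1.   8.7] reading [  4.25 136.34 200.32]
```

```bash
python3 -m creep '[{"gripper":1,"dp":[7.3,2.9,0],"yaw":0},{"gripper":1,"dp":[7.0,3.6,0],"yaw":0},{"gripper":1,"dp":[6.5,4.3,0],"yaw":0},{"gripper":1,"dp":[6.1,5.0,0],"yaw":0},{"gripper":1,"dp":[5.5,5.6,0],"yaw":0}]';  python3 -c 'from h import *;report()'
```

```text
t: 15.8
ee_pos: [0.6022, -0.1291, 0.1298]
orientation: [0.645, 0.764, 0.0, 0.001]
ft_force: [-4.4, 1.5, 8.9]
width: 0.312
grasp_force: 31.2
t 15.8 handle -43.3 r 0.0745 F [-4.4  1.5  8.9] reading [  5.19 145.33 199.69]
```

```bash
python3 - <<'E'
import numpy as np
P=np.array([(.6199,-.0926,6.39),(.6164,-.0548,7.11),(.5951,-.0232,7.17),(.5612,-.0064,6.68),(.5227,-.0083,5.77),(.4901,-.0293,4.59),(.4722,-.0644,3.6),(.4745,-.1037,3.07),(.4963,-.1364,3.01),(.5313,-.1535,3.39),(.5701,-.1507,4.25),(.6022,-.1291,5.19)])
A=np.c_[2*P[:,:2],np.ones(12)];c=np.linalg.lstsq(A,(P[:,:2]**2).sum(1),rcond=None)[0][:2]
a=np.arctan2(P[:,1]-c[1],P[:,0]-c[0]);k=np.linalg.lstsq(np.c_[np.cos(a),np.sin(a),np.ones(12)],P[:,2],rcond=None)[0]
pk=np.arctan2(k[1],k[0]);print(c,np.hypot(P[:,0]-c[0],P[:,1]-c[1]).mean(),np.degrees(pk),np.hypot(k[0],k[1]),k[2],'target',c+.075*np.array([np.cos(pk),np.sin(pk)]))
E
```

```text
[ 0.54568987 -0.07979026] 0.07508627893338025 39.27372892808685 2.1328698167200093 5.003894784365032 target [ 0.60374966 -0.03231331]
```

```bash
python3 -m creep '[{"gripper":1,"dp":[4.9,6.1,0],"yaw":0},{"gripper":1,"dp":[4.2,6.6,0],"yaw":0},{"gripper":1,"dp":[3.5,7.0,0],"yaw":0},{"gripper":1,"dp":[2.7,7.4,0],"yaw":0},{"gripper":1,"dp":[2.0,7.6,0],"yaw":0},{"gripper":1,"dp":[1.2,7.8,0],"yaw":0},{"gripper":1,"dp":[0.3,7.8,0],"yaw":0},{"gripper":1,"dp":[-0.5,7.8,0],"yaw":0}]'; python3 -c 'from h import *;report()'
```

```text
t: 16.65
ee_pos: [0.6202, -0.0714, 0.1298]
orientation: [0.645, 0.764, -0.0, 0.001]
ft_force: [-5.8, -2.8, 10.6]
width: 0.304
grasp_force: 31.3
t 16.65 handle 5.3 r 0.0725 F [-5.8 -2.8 10.6] reading [  6.88 134.41 200.9 ]
```

```bash
python3 -m creep '[{"gripper":1,"dp":[-1.3,7.7,0],"yaw":0},{"gripper":1,"dp":[-2.1,7.6,0],"yaw":0},{"gripper":1,"dp":[-2.9,7.3,0],"yaw":0},{"gripper":1,"dp":[-3.6,7.0,0],"yaw":0},{"gripper":1,"dp":[-4.3,6.5,0],"yaw":0},{"gripper":1,"dp":[-2.3,3,0],"yaw":0},{"gripper":1,"dp":[0,0,0],"yaw":0}]'; python3 -c 'from h import *;report()'
```

```text
t: 17.4
ee_pos: [0.6034, -0.0319, 0.1298]
orientation: [0.645, 0.764, -0.0, 0.0]
ft_force: [-5.3, -1.2, 10.3]
width: 0.306
grasp_force: 31.3
t 17.4 handle 39.8 r 0.072 F [-5.3 -1.2 10.3] reading [  7.18 137.84 202.31]
```

```bash
python3 -m creep '[{"gripper":0.2,"dp":[0,0,0],"yaw":0},{"gripper":-0.1,"dp":[0,0,0],"yaw":0},{"gripper":-0.4,"dp":[0,0,0],"yaw":0},{"gripper":-0.7,"dp":[0,0,0],"yaw":0},{"gripper":-1,"dp":[0,0,10],"yaw":0},{"gripper":-1,"dp":[0,0,30],"yaw":0},{"gripper":-1,"dp":[0,0,40],"yaw":0},{"gripper":-1,"dp":[0,0,40],"yaw":0},{"gripper":-1,"dp":[0,0,0],"yaw":0},{"gripper":-1,"dp":[0,0,0],"yaw":0}]'; python3 - <<'E'
from h import *
report();s=state();g=grab_frame('wrist');save(g,'w5.png');print(s['ee_pos'])
E
```

```text
t: 18.45
ee_pos: [0.6037, -0.0321, 0.2494]
orientation: [0.645, 0.764, 0.0, 0.001]
ft_force: [-0.1, 0.0, -0.9]
width: 0.997
grasp_force: 0.0
t 18.45 handle 39.5 r 0.0722 F [-0.1  0.  -0.9] reading [  7.17 133.32 198.81]
[ 0.60338491 -0.0321823   0.24836682]
```

View pics/w5.png

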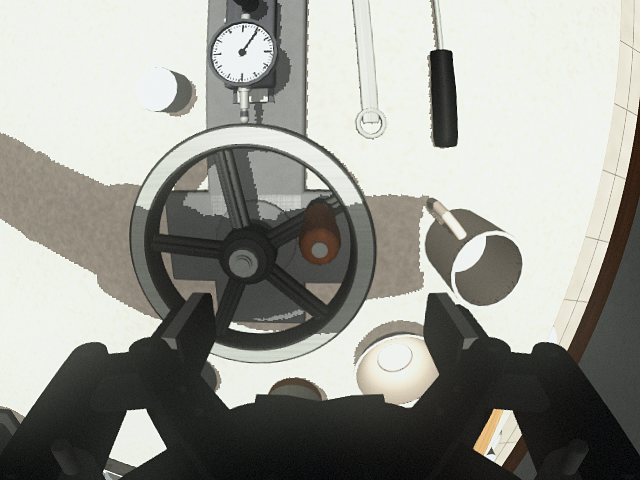

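The handle at (320,250) is free of the gripper. The plunger at (243,122) rides on the rim, and the needle at (242,52) reads about 7.2 mm, the highest seen in the turn. Handing in.

```bash
python3 -c 'from plant import finish_job;print(finish_job())'
```

```text
the job is handed in; nothing more can be done
None
```

The job is handed in at about 18.5 s, with no verdict returned: the plunger was set to about 5.5 mm, the wheel was turned about 440° with readings from 3.0 to 7.2 mm and the plunger on the rim at every check, and it stands released at the high spot, reading about 7.2 mm.

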